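# Sweep the spacing blocks into the catch frame

### The arm

A 6-joint arm with a two-finger parallel gripper is mounted at the origin on the work surface. World frame = base frame: x ahead of the robot, y to its left, z up, the work surface at z = 0. Lengths are in m, angles in rad, forces in N, time in s.
With the tool pointing down it reaches from about 0.3 to 0.85 m from the base axis. Payload 4.2 kg.
Tool frame: the origin (TCP) lies midway between the tips of the shut fingers; the grasp point (between the pads) lies 19 mm behind it; z points along the fingers, y is the line along which they close (so a half turn about z gives the same grasp; the last joint's range is limited). The gripper opens to 91 mm and grips with 3 to 60 N. Pads are 32 mm wide; open, the fingers measure 118 mm over their backs; the gripper's body (76 mm by 178 mm) begins 60 mm behind the grasp point.
Start: joints at [-1.308, 0.32, 1.565, -0, 1.257, -0.02], TCP at [0.16, -0.552, 0.214] pointing down, gripper open.
Joint ranges: [-3.11, 3.11], [-0.84, 2.01], [0.21, 2.61], [-1.34, 4.49], [0.05, 2.63], [-2.56, 2.56]. Speed limits (rad/s): [2.57, 2.57, 3.14, 3.14, 3.14, 3.14].

### API

Orientations are given as a unit quaternion [x, y, z, w].
In Python, from plant import arm gives the robot as it stands.
- The arm moves only by the tool carry_out, never from a script. Its argument "commands" is a list of rows, each an object of numbers: "tx", "ty", "tz": the shift along the tool's x, y, z each as a share of 250 mm, from -1 to 1; "ax", "ay", "az": the turn, a rotation vector about the tool's x, y, z each as a share of pi rad, from -1 to 1. In form: [{"tx": .., "ty": .., "tz": .., "ax": .., "ay": .., "az": ..}, ...]. A call has 1 to 20 rows; each row is the pose to reach, as a shift and turn from the pose commanded when the call began, along the tool's axes at that moment, turning the shorter way round; what a row does not reach only later rows make up. A row lasts 1/12 s, in which the tool goes at most 41.7 mm and 7.16 degrees, less where a joint would pass 70% of its speed; a pose out of reach is approached as far as the arm can. A call with a number of a shift or a turn outside -1 to 1 is refused whole. A call with a gripper value outside its range is refused whole. "gripper" is the opening, from 0 (shut) to 1 (fully open), set as the call begins (left out, the last holds). The fingers move at their own pace and stop on an object; the grip force is fixed at half the most. Time passes only in rows, so rows that repeat a pose let the fingers close. It gives the time, the measured TCP pose, the force, the opening and the grip force at its end, in the units of the state.
- arm.get_state(): the state, without advancing time (a new reading comes with each control period).
- arm.capture(name): name is "scene" or "top" or "wrist"; returns (picture, depth): 480x640x3 uint8, red, green, blue; 480x640 float32, m along the optical axis (not along the pixel's ray), 0 where there is no reading.
- arm.get_calibration(name): a dict with "fov_y" (degrees; the focal length in pixels is half the picture's height over the tangent of half this angle, whatever the lens; pixels are square), "cx", "cy" (the principal point, pixels), "R" (3x3) and "t" (3): a world point X has camera coordinates R X + t. Camera axes: x right, y down, z forward; pixel columns grow to the right and rows downward; lengths in m; the calibration is good to about 2 mm. A picture is of the moment at which its call begins: read the wrist's pose just before it. get_calibration takes no time and is no camera call; for the wrist camera it gives the pose at the moment of the call.
- arm.hand_in(): hands the job in; it is judged then, once.
The state is a dict: "clock": time; "joint_positions": joint angles; "joint_vel": joint speeds; "joint_torque": joint torques, N m; "tcp_pos": TCP position; "ee_rot": TCP orientation; "force": force on the tool from outside, world axes, zero at the start; "wrist_torque": the same for the moment, N m; "width": finger opening in m; "grip_force": force on a finger pad.
Only numpy, scipy, OpenCV 4.12 (cv2) and the standard library are available. Lean on these libraries where they do the work, as an engineer would, in place of code of your own. Each camera call takes 0.05 s, during which the arm holds its last target. There are 200 camera calls.

### The job

Clear the glass: using the fingertips as a broom, sweep the three small aluminium spacing blocks across the table and through the open side of the three-sided wooden frame, so that each lies flat and well inside it, not in its mouth. Push them smoothly along the glass, never picking them up or flicking them, and leave the ink pot, the cork bung and everything else where they stand.

Things in the scene. Friction and masses are not known exactly. Their poses are not given: they have to be found in the camera images.
- frame: three-sided frame of brown wooden strips (12 mm thick, 22 mm high) fixed to the table; no floor, blocks slide on the table itself. Inside 170 mm wide (x from -85 to 85), 120 mm deep. Origin: middle of the open side (mouth), at table height; +y points from the mouth into the frame, x runs along the mouth. The mouth faces the robot's right (-y), turned up to 0.3 rad
- block_square: square aluminium spacing block 30 x 30 x 18 mm high, about 45 g, loose and lying flat on the table; origin at the centre of its underside, x and y along its sides, z up. It slides with ordinary friction and does not tip if pushed low
- block_long: long aluminium spacing block 40 (x) x 25 (y) x 18 mm high, otherwise as the square one
- block_short: short aluminium spacing block 34 (x) x 22 (y) x 18 mm high, otherwise as the square one
- ink_pot: low round ink pot with a black cap, 50 mm in diameter, 45 mm high, standing among the blocks; origin at the centre of its underside. Leave alone
- bung: small cork bung standing among the blocks, 28 mm in diameter, 28 mm high; origin at the centre of its underside. Leave alone
- roller: ink roller lying flat, 38 mm high: black rubber drum 100 mm long along its x axis, steel bracket and wooden handle reaching 145 mm along its -y axis; origin under the middle of the drum. Leave alone
- knife: palette knife (flat spatula) 200 mm long lying flat along its x axis, under 30 mm high, beyond the blocks as seen from the robot; origin near its middle, at table height. Leave alone
- bottle_a: tall glass bottle, 76 mm in diameter, 240 mm high, far left; origin at the centre of its underside. Leave alone
- bottle_b: second glass bottle, the same
- squeeze_bottle: grey squeeze bottle with an orange cap, 54 mm in diameter, 150 mm high, on the left; origin at the centre of its underside. Leave alone

How it is judged:
By the outcome, as a careful person would: the job done as asked, in the order asked, and still so for the second after the job is handed in, with the robot touching nothing.
It also fails if it takes over 72 s, if anything falls off the work surface, if the arm or the gripper's body presses on something with over 40 N, if the wrist force passes 120 N, or if a joint passes its speed limit or range.

## Working session

There is one attempt and no reset: what is moved stays moved. The work goes in short steps, Python scripts to look and compute and a tool call to move; the robot and the scene stay as the last step left them, time stands still between calls to the robot, and variables do not carry over. Pictures are saved under pics/ and viewed, at most 10 in all, crops included, and the job is handed in when it is done.

Besides the shell and the picture viewer there is one more tool, called as a command line: name --argument value ..., lists and objects as JSON in quotes. carry_out: Moves the arm, as the interface text tells. Its arguments: {"type":"object","properties":{"commands":{"type":"array"},"gripper":{"type":"number"}},"required":["commands"]}

```bash
ls; mkdir -p pics; python3 - <<'E'
from plant import arm
import cv2,numpy as np
for n in("top","scene"):
    p,d=arm.capture(n);c=arm.get_calibration(n)
    cv2.imwrite(f"pics/{n}0.png",p[:,:,::-1]);np.savez(f"{n}0.npz",p=p,d=d,**c)
    print(n,c)
print(arm.get_state())
E
```

```text
pics
top {'fov_y': 54.2317838074098, 'cx': 307.0144950637698, 'cy': 243.95949356437376, 'R': array([[-0.01307949, -0.99989758,  0.00580945],
       [-0.99305058,  0.01230991, -0.11704279],
       [ 0.11695929, -0.00729994, -0.99310988]]), 't': array([0.0785892 , 0.61689515, 1.09883477])}
scene {'fov_y': 45.43052914266545, 'cx': 315.06679121383803, 'cy': 235.02954285068589, 'R': array([[ 4.87301934e-01,  8.73233148e-01, -8.33444178e-04],
       [ 7.45513503e-01, -4.16525434e-01, -5.20303931e-01],
       [-4.54693790e-01,  2.52923768e-01, -8.53980752e-01]]), 't': array([-0.35320381, -0.41309385,  1.54539532])}
{'clock': 0.1, 'joint_positions': array([-1.30805645e+00,  3.20258921e-01,  1.56554788e+00, -6.55073344e-07,
        1.25734703e+00, -2.00103227e-02]), 'joint_vel': array([ 0.00162769, -0.00172191, -0.00223681,  0.00012181, -0.00023524,
        0.00109851]), 'joint_torque': array([ 4.36373284e-04, -4.13333666e+01, -2.32509416e+01,  7.29403622e-02,
        4.21998894e-02, -6.89039234e-05]), 'tcp_pos': array([ 0.16030684, -0.55175405,  0.2131901 ]), 'ee_rot': array([ 9.90022858e-01,  1.40904687e-01, -9.48123787e-05, -7.74805898e-04]), 'force': array([ 0.09169348, -0.48645668,  0.00788082]), 'wrist_torque': array([ 0.007529  , -0.02645925, -0.02604611]), 'grip_force': 0.0, 'width': 0.09118653605814846}
```

View pics/top0.png

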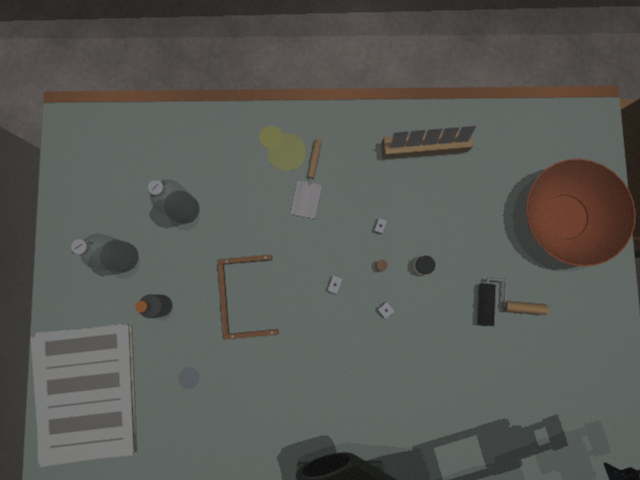

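View pics/scene0.png

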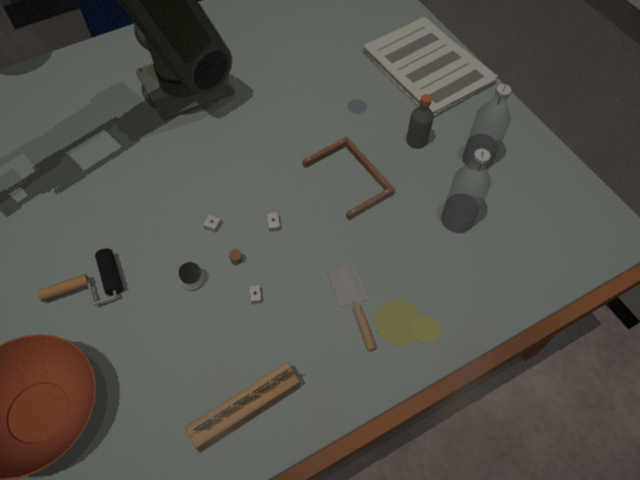

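The top view shows the blocks at (380,226), (335,285) and (386,310), the bung at (380,266) and the ink pot at (424,265). The frame runs from (220,262) to (275,332) with its mouth to the right. The knife blade is near (306,200). The scene view shows the same layout.

```bash
cat > h.py <<'E'
import numpy as np,cv2
def K(c): 
    f=240/np.tan(np.radians(c['fov_y'])/2); return f,float(c['cx']),float(c['cy'])
def ray(c,uv,z):
    f,cx,cy=K(c);uv=np.atleast_2d(np.array(uv,float))
    d=np.c_[(uv[:,0]-cx)/f,(uv[:,1]-cy)/f,np.ones(len(uv))]@c['R']
    o=-c['R'].T@c['t']; return (o+d*((z-o[2])/d[:,2])[:,None])[:,:2]
def blobs(p,c,lo,hi,z,amin,amax):
    h=cv2.cvtColor(p,cv2.COLOR_RGB2HSV);m=cv2.inRange(h,np.array(lo),np.array(hi))
    out=[]
    for k in cv2.findContours(m,cv2.RETR_EXTERNAL,cv2.CHAIN_APPROX_NONE)[0]:
        a=cv2.contourArea(k)
        if amin<a<amax:
            w=ray(c,k[:,0],z)*1000
            r=cv2.minAreaRect(w.astype(np.float32))
            out.append((k[:,0].mean(0).round(),a,np.round(r[0],1),np.round(r[1],1),round(r[2],1)))
    return out
E
python3 - <<'E'
from h import *
for n in("top","scene"):
    c=dict(np.load(n+"0.npz"));p=c['p']
    if n=="top":
        print(p[226,384],p[285,338],p[310,392],p[200,306],p[400,50],p[300,223],p[266,380], p[210,420])
        for k in blobs(p,c,(0,0,150),(180,60,255),.018,60,600):print('B',k)
        print('frame',blobs(p,c,(0,110,60),(20,255,255),.022,400,5000))
        print('bung',blobs(p,c,(0,80,60),(20,255,255),.028,40,140))
        print('pot',blobs(p,c,(0,0,0),(180,255,45),.045,150,900))
        print('frame pts',ray(c,[[219,261],[271,256],[226,337],[277,331],[272,261],[276,329]],.022).round(3))
        print('knife',ray(c,[[292,215],[318,217],[316,141],[298,180],[321,184]],.003).round(3))
        print('roller',ray(c,[[478,325],[496,325],[482,278],[505,280],[548,308]],.02).round(3))
    else:
        for k in blobs(p,c,(0,0,130),(180,60,255),.018,60,600):print('B',k)
        print('frame pts',ray(c,[[304,161],[346,139],[393,188],[349,213]],.022).round(3))
    
E
```

```text
[117 118 123] [125 127 134] [126 127 133] [124 122 125] [124 124 123] [96 71 55] [97 75 60] [ 95 104  99]
frame [(array([330.,  94.]), 4989.5, array([1004.4,    2.6]), array([1462.1,   26.9]), 90.0)]
bung [(array([141., 306.]), 112.5, array([474.3, 469.9]), array([28.1, 30.7]), 26.1), (array([381., 265.]), 67.0, array([ 565.1, -109.5]), array([22.1, 22.6]), 43.8), (array([626., 102.]), 76.5, array([ 966.3, -749.3]), array([41.3, 26.5]), 89.4)]
pot [(array([622., 473.]), 346.5, array([  81.1, -638.4]), array([82.5, 33. ]), 78.6), (array([486., 304.]), 594.0, array([ 467.5, -351.5]), array([37.7, 96.9]), 84.1), (array([568.,   3.]), 711.0, array([1228.2, -608.3]), array([353.8,  22. ]), 89.5)]
frame pts [[0.58  0.286]
 [0.591 0.159]
 [0.398 0.267]
 [0.41  0.145]
 [0.579 0.157]
 [0.415 0.148]]
knife [[0.695 0.107]
 [0.69  0.042]
 [0.887 0.044]
 [0.785 0.091]
 [0.774 0.033]]
roller [[ 0.418 -0.339]
 [ 0.417 -0.383]
 [ 0.531 -0.355]
 [ 0.525 -0.411]
 [ 0.456 -0.511]]
B (array([255., 293.]), 89.5, array([ 665.9, -112.1]), array([17.8, 29.5]), 70.2)
B (array([272., 220.]), 96.5, array([522.3,   3.6]), array([20.6, 35. ]), 70.1)
B (array([452.,  97.]), 156.5, array([409. , 581.3]), array([ 23.4, 137.7]), 3.0)
frame pts [[0.412 0.144]
 [0.402 0.268]
 [0.583 0.287]
 [0.593 0.162]]
```

```bash
python3 - <<'E'
import cv2
p=cv2.imread('pics/top0.png')[190:350,200:460]
cv2.imwrite('pics/crop0.png',cv2.convertScaleAbs(cv2.resize(p,None,fx=3,fy=3,interpolation=2),alpha=1.5))
E
```

```text
(no output)
```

View pics/crop0.png

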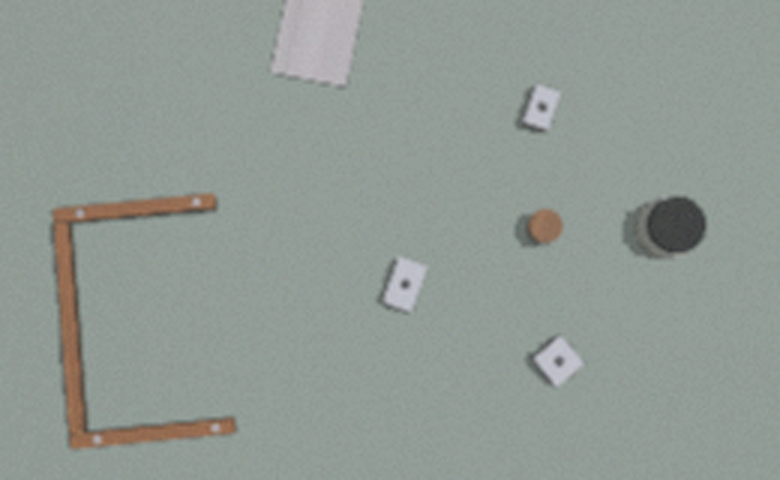

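The crop shows the long block (405,284) and the short block (542,106), both with their long sides roughly across the push direction. The square block (559,361) has a corner facing back. The frame mouth lies between crop (215,202) and (235,425).

```bash
cat >> h.py <<'E'
def find(p,c):
    q=p.astype(int);m=((q[...,2]>=q[...,1]-1)&(q[...,1]>85)&(q[...,0]-q[...,2]<5)).astype(np.uint8)
    m=cv2.morphologyEx(m,cv2.MORPH_CLOSE,np.ones((3,3)));m=cv2.morphologyEx(m,cv2.MORPH_OPEN,np.ones((3,3)));o=[]
    for k in cv2.findContours(m,cv2.RETR_EXTERNAL,cv2.CHAIN_APPROX_NONE)[0]:
        if 70<cv2.contourArea(k)<400:
            M=cv2.moments(k);uv=[M['m10']/M['m00'],M['m01']/M['m00']]
            r=cv2.minAreaRect((ray(c,k[:,0],.018)*1000).astype(np.float32))
            o.append((np.round(uv,1),ray(c,uv,.018)[0].round(4),np.round(r[1]),round(r[2],1)))
    return o
O=np.array([.502,.152]);UX=np.array([.9966,.083]);UY=np.array([-.083,.9966])
def toF(w): return np.round([(w-O)@UX,(w-O)@UY],4)
def rows(s,W):
    from scipy.spatial.transform import Rotation as R
    T=R.from_quat(s['ee_rot'])
    for x,y,z,th in W:
        a=np.radians(th);G=R.from_matrix(np.array([[np.cos(a),np.sin(a),0],[np.sin(a),-np.cos(a),0],[0,0,-1]]))
        print((T.inv().apply(np.array([x,y,z])-s['tcp_pos'])/.25).round(3),((T.inv()*G).as_rotvec()/np.pi).round(4))
E
python3 - <<'E'
from h import *
from plant import arm
for n in("top","scene"):
    c=dict(np.load(n+"0.npz"))
    for k in find(c['p'],c):print(n,*k)
c=dict(np.load("top0.npz"))
print('dots',ray(c,[[380.7,225.3],[335,284.7],[386.3,310.3]],.018).round(4).tolist())
print('pot',ray(c,[425,264.7],.045),'bung',ray(c,[381.5,265.4],.028))
rows(arm.get_state(),[(.525,-.075,.2,94.8),(.525,-.075,.05,94.8),(.525,-.075,.006,94.8)])
E
```

```text
top [102.5 449.7] [0.1426 0.554 ] [73. 36.] 89.2
top [188.4 377.7] [0.3033 0.3568] [48. 49.] 89.2
top [120.  333.5] [0.4091 0.5224] [52. 47.] 89.2
top [386.1 310. ] [ 0.4566 -0.1189] [30. 33.] 43.3
top [334.6 284.4] [0.5198 0.0046] [26. 41.] 68.4
top [ 78.8 246. ] [0.6219 0.6301] [35. 34.] 2.4
top [380.4 225.1] [ 0.6647 -0.1117] [23. 35.] 70.1
top [155.  186.6] [0.7685 0.4473] [36. 35.] 1.3
dots [[0.6642, -0.1123], [0.5192, 0.0037], [0.4558, -0.1193]]
pot [[ 0.56331423 -0.21088233]] bung [[ 0.56414012 -0.10946528]]
[ 1.933 -1.424  0.055] [-4.000e-04 -3.000e-04 -4.367e-01]
[ 1.933 -1.423  0.655] [-4.000e-04 -3.000e-04 -4.367e-01]
[ 1.933 -1.423  0.831] [-4.000e-04 -3.000e-04 -4.367e-01]
```

carry_out --commands '[{"tx": 0.1, "ty": -0.07, "az": -0.04}, {"tx": 0.22, "ty": -0.16, "az": -0.08}, {"tx": 0.34, "ty": -0.25, "az": -0.12}, {"tx": 0.46, "ty": -0.34, "az": -0.16}, {"tx": 0.58, "ty": -0.43, "az": -0.2}, {"tx": 0.7, "ty": -0.51, "az": -0.24}, {"tx": 0.8, "ty": -0.59, "az": -0.28}, {"tx": 0.9, "ty": -0.66, "az": -0.32}, {"tx": 0.97, "ty": -0.71, "az": -0.36}, {"tx": 0.97, "ty": -0.71, "az": -0.4}, {"tx": 0.97, "ty": -0.71, "az": -0.437}, {"tx": 0.97, "ty": -0.71, "az": -0.437}, {"tx": 0.97, "ty": -0.71, "az": -0.437}]' --gripper 0.165

```text
schema error: expected keys tx, ty, tz, ax, ay, az
```

```bash
python3 - <<'E'
from h import *
from plant import arm
s=arm.get_state();print(s['tcp_pos'],s['width'])
rows(s,[(.524,-.055,.2,94.8),(.524,-.055,.006,94.8)])
E
```

```text
[ 0.16030684 -0.55175405  0.2131901 ] 0.09118653605814846
[ 1.951 -1.502  0.055] [-4.000e-04 -3.000e-04 -4.367e-01]
[ 1.951 -1.501  0.831] [-4.000e-04 -3.000e-04 -4.367e-01]
```

carry_out --commands '[{"tx": 0.15, "ty": -0.1, "tz": 0, "ax": 0, "ay": 0, "az": -0.04}, {"tx": 0.28, "ty": -0.21, "tz": 0, "ax": 0, "ay": 0, "az": -0.08}, {"tx": 0.42, "ty": -0.31, "tz": 0, "ax": 0, "ay": 0, "az": -0.12}, {"tx": 0.56, "ty": -0.42, "tz": 0, "ax": 0, "ay": 0, "az": -0.16}, {"tx": 0.7, "ty": -0.53, "tz": 0, "ax": 0, "ay": 0, "az": -0.2}, {"tx": 0.83, "ty": -0.63, "tz": 0, "ax": 0, "ay": 0, "az": -0.24}, {"tx": 0.93, "ty": -0.71, "tz": 0, "ax": 0, "ay": 0, "az": -0.28}, {"tx": 0.98, "ty": -0.75, "tz": 0, "ax": 0, "ay": 0, "az": -0.32}, {"tx": 0.98, "ty": -0.75, "tz": 0, "ax": 0, "ay": 0, "az": -0.36}, {"tx": 0.98, "ty": -0.75, "tz": 0, "ax": 0, "ay": 0, "az": -0.4}, {"tx": 0.98, "ty": -0.75, "tz": 0, "ax": 0, "ay": 0, "az": -0.437}, {"tx": 0.98, "ty": -0.75, "tz": 0, "ax": 0, "ay": 0, "az": -0.437}, {"tx": 0.98, "ty": -0.75, "tz": 0, "ax": 0, "ay": 0, "az": -0.437}]' --gripper 0.165

```text
clock: 1.18
tcp_pos: [0.3433, -0.3036, 0.2137]
ee_rot: [0.678, 0.735, -0.0, -0.0]
force: [-0.4, -0.8, 0.5]
width: 0.0151
grip_force: 0.0
```

```bash
python3 - <<'E'
from h import *
from plant import arm
s=arm.get_state();print(s['tcp_pos'],s['width'],s['clock'],s['joint_positions'])
rows(s,[(.524,-.055,.2,94.8),(.524,-.055,.006,94.8)])
E
```

```text
[ 0.34325737 -0.30355934  0.21370203] 0.015072186207226662 1.1833 [-7.49180598e-01  1.35600123e-01  1.81315259e+00 -2.82592581e-05
  1.19339574e+00 -8.30966999e-01]
[0.932 0.802 0.055] [-0.0001 -0.0001 -0.0006]
[0.932 0.802 0.831] [-0.0001 -0.0001 -0.0006]
```

carry_out --commands '[{"tx": 0.1, "ty": 0.09, "tz": 0, "ax": 0, "ay": 0, "az": 0}, {"tx": 0.22, "ty": 0.19, "tz": 0, "ax": 0, "ay": 0, "az": 0}, {"tx": 0.34, "ty": 0.29, "tz": 0, "ax": 0, "ay": 0, "az": 0}, {"tx": 0.46, "ty": 0.39, "tz": 0, "ax": 0, "ay": 0, "az": 0}, {"tx": 0.58, "ty": 0.49, "tz": 0, "ax": 0, "ay": 0, "az": 0}, {"tx": 0.69, "ty": 0.59, "tz": 0, "ax": 0, "ay": 0, "az": 0}, {"tx": 0.8, "ty": 0.69, "tz": 0, "ax": 0, "ay": 0, "az": 0}, {"tx": 0.89, "ty": 0.765, "tz": 0, "ax": 0, "ay": 0, "az": 0}, {"tx": 0.932, "ty": 0.802, "tz": 0.05, "ax": 0, "ay": 0, "az": 0}, {"tx": 0.932, "ty": 0.802, "tz": 0.15, "ax": 0, "ay": 0, "az": 0}, {"tx": 0.932, "ty": 0.802, "tz": 0.28, "ax": 0, "ay": 0, "az": 0}, {"tx": 0.932, "ty": 0.802, "tz": 0.42, "ax": 0, "ay": 0, "az": 0}, {"tx": 0.932, "ty": 0.802, "tz": 0.55, "ax": 0, "ay": 0, "az": 0}, {"tx": 0.932, "ty": 0.802, "tz": 0.66, "ax": 0, "ay": 0, "az": 0}, {"tx": 0.932, "ty": 0.802, "tz": 0.74, "ax": 0, "ay": 0, "az": 0}, {"tx": 0.932, "ty": 0.802, "tz": 0.79, "ax": 0, "ay": 0, "az": 0}, {"tx": 0.932, "ty": 0.802, "tz": 0.82, "ax": 0, "ay": 0, "az": 0}, {"tx": 0.932, "ty": 0.802, "tz": 0.828, "ax": 0, "ay": 0, "az": 0}, {"tx": 0.932, "ty": 0.802, "tz": 0.828, "ax": 0, "ay": 0, "az": 0}]'

```text
clock: 2.77
tcp_pos: [0.5235, -0.0547, 0.0068]
ee_rot: [0.677, 0.736, -0.0, -0.0]
force: [0.5, 0.0, 1.4]
width: 0.0151
grip_force: 0.0
```

```bash
python3 - <<'E'
from h import *
from plant import arm
s=arm.get_state();print(s['tcp_pos'],s['force'],toF(s['tcp_pos'][:2]))
W=lambda a,b:O+a*UX+b*UY
rows(s,[(*W(.0076,y),.006,94.8) for y in (-.18,0,.0565)])
E
```

```text
[ 0.52349782 -0.05474972  0.00678205] [0.506394   0.04036425 1.42815141] [ 0.0043 -0.2078]
[0.111 0.013 0.003] [-0.0001 -0.     -0.0001]
[0.831 0.014 0.003] [-0.0001 -0.     -0.0001]
[1.057 0.014 0.003] [-0.0001 -0.     -0.0001]
```

carry_out --commands '[{"tx": 0.02, "ty": 0.005, "tz": 0, "ax": 0, "ay": 0, "az": 0}, {"tx": 0.04, "ty": 0.005, "tz": 0, "ax": 0, "ay": 0, "az": 0}, {"tx": 0.06, "ty": 0.005, "tz": 0, "ax": 0, "ay": 0, "az": 0}, {"tx": 0.08, "ty": 0.005, "tz": 0, "ax": 0, "ay": 0, "az": 0}, {"tx": 0.1, "ty": 0.005, "tz": 0, "ax": 0, "ay": 0, "az": 0}, {"tx": 0.12, "ty": 0.005, "tz": 0, "ax": 0, "ay": 0, "az": 0}, {"tx": 0.14, "ty": 0.005, "tz": 0, "ax": 0, "ay": 0, "az": 0}, {"tx": 0.165, "ty": 0.005, "tz": 0, "ax": 0, "ay": 0, "az": 0}, {"tx": 0.19, "ty": 0.005, "tz": 0, "ax": 0, "ay": 0, "az": 0}, {"tx": 0.22, "ty": 0.005, "tz": 0, "ax": 0, "ay": 0, "az": 0}, {"tx": 0.25, "ty": 0.005, "tz": 0, "ax": 0, "ay": 0, "az": 0}, {"tx": 0.28, "ty": 0.005, "tz": 0, "ax": 0, "ay": 0, "az": 0}, {"tx": 0.31, "ty": 0.005, "tz": 0, "ax": 0, "ay": 0, "az": 0}, {"tx": 0.34, "ty": 0.005, "tz": 0, "ax": 0, "ay": 0, "az": 0}, {"tx": 0.37, "ty": 0.005, "tz": 0, "ax": 0, "ay": 0, "az": 0}, {"tx": 0.4, "ty": 0.005, "tz": 0, "ax": 0, "ay": 0, "az": 0}, {"tx": 0.43, "ty": 0.005, "tz": 0, "ax": 0, "ay": 0, "az": 0}, {"tx": 0.455, "ty": 0.005, "tz": 0, "ax": 0, "ay": 0, "az": 0}, {"tx": 0.475, "ty": 0.005, "tz": 0, "ax": 0, "ay": 0, "az": 0}, {"tx": 0.485, "ty": 0.005, "tz": 0, "ax": 0, "ay": 0, "az": 0}]'

```text
clock: 4.43
tcp_pos: [0.5143, 0.0671, 0.0069]
ee_rot: [0.676, 0.737, -0.0, -0.0]
force: [-0.5, -0.3, -0.1]
width: 0.015
grip_force: 0.1
```

```bash
python3 - <<'E'
from h import *
from plant import arm
p,d=arm.capture("top");c=arm.get_calibration("top")
s=arm.get_state();print(s['tcp_pos'],s['force'],toF(s['tcp_pos'][:2]))
for k in find(p,c):
    if abs(toF(k[1])[0])<.25 and k[1][1]<.3:print(*k,toF(k[1]))
q=p[150:390,180:480];cv2.imwrite('pics/a1.png',cv2.convertScaleAbs(cv2.resize(q[:,:,::-1],None,fx=2,fy=2),alpha=1.5))
E
```

```text
[0.51432781 0.06711231 0.00691593] [-0.67048016 -0.11611188 -0.62305957] [ 0.0052 -0.0856]
[385.9 309.9] [ 0.4569 -0.1183] [32. 31.] 35.8 [-0.0674 -0.2656]
[380.4 225.1] [ 0.6647 -0.1116] [24. 35.] 67.9 [ 0.1403 -0.2762]
```

View pics/a1.png

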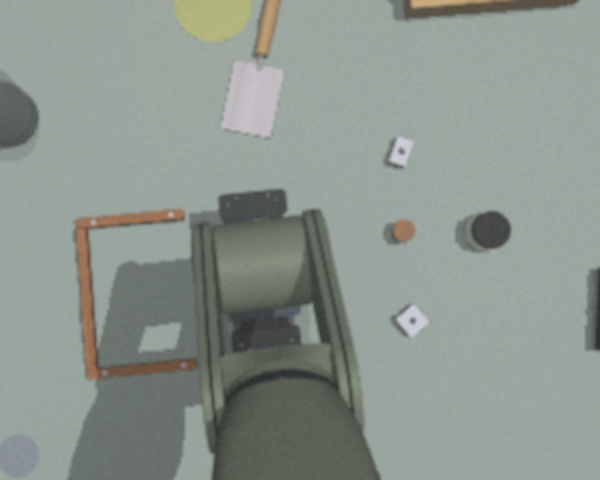

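The arm hides the long block in this view. The bung, pot, square and short blocks are undisturbed.

```bash
python3 - <<'E'
from h import *
from plant import arm
p,d=arm.capture("wrist");cv2.imwrite('pics/w1.png',cv2.convertScaleAbs(p[:,:,::-1],alpha=1.5))
s=arm.get_state()
W=lambda a,b:O+a*UX+b*UY
rows(s,[(*W(.006,y),.0065,94.8) for y in (0,.0565)])
E
```

```text
[0.344 0.004 0.002] [0.     0.     0.0005]
[0.57  0.004 0.002] [0.     0.     0.0005]
```

View pics/w1.png

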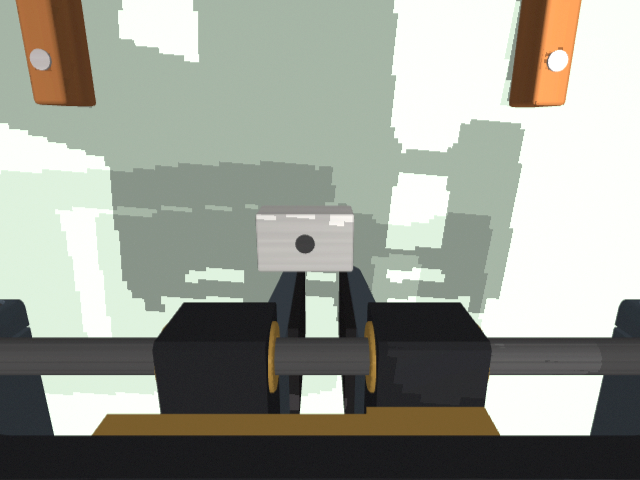

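The wrist view shows the long block squared up against the fingertips (305,243), with the mouth straight ahead, its sides ending at (65,100) and (540,100).

carry_out --commands '[{"tx": 0.015, "ty": 0.0, "tz": 0, "ax": 0, "ay": 0, "az": 0}, {"tx": 0.04, "ty": 0.0, "tz": 0, "ax": 0, "ay": 0, "az": 0}, {"tx": 0.075, "ty": 0.0, "tz": 0, "ax": 0, "ay": 0, "az": 0}, {"tx": 0.11, "ty": 0.0, "tz": 0, "ax": 0, "ay": 0, "az": 0}, {"tx": 0.145, "ty": 0.0, "tz": 0, "ax": 0, "ay": 0, "az": 0}, {"tx": 0.18, "ty": 0.0, "tz": 0, "ax": 0, "ay": 0, "az": 0}, {"tx": 0.215, "ty": 0.0, "tz": 0, "ax": 0, "ay": 0, "az": 0}, {"tx": 0.25, "ty": 0.0, "tz": 0, "ax": 0, "ay": 0, "az": 0}, {"tx": 0.285, "ty": 0.0, "tz": 0, "ax": 0, "ay": 0, "az": 0}, {"tx": 0.32, "ty": 0.0, "tz": 0, "ax": 0, "ay": 0, "az": 0}, {"tx": 0.355, "ty": 0.0, "tz": 0, "ax": 0, "ay": 0, "az": 0}, {"tx": 0.39, "ty": 0.0, "tz": 0, "ax": 0, "ay": 0, "az": 0}, {"tx": 0.425, "ty": 0.0, "tz": 0, "ax": 0, "ay": 0, "az": 0}, {"tx": 0.455, "ty": 0.0, "tz": 0, "ax": 0, "ay": 0, "az": 0}, {"tx": 0.485, "ty": 0.0, "tz": 0, "ax": 0, "ay": 0, "az": 0}, {"tx": 0.515, "ty": 0.0, "tz": 0, "ax": 0, "ay": 0, "az": 0}, {"tx": 0.54, "ty": 0.0, "tz": 0, "ax": 0, "ay": 0, "az": 0}, {"tx": 0.555, "ty": 0.0, "tz": 0, "ax": 0, "ay": 0, "az": 0}, {"tx": 0.565, "ty": 0.0, "tz": 0, "ax": 0, "ay": 0, "az": 0}, {"tx": 0.57, "ty": 0.0, "tz": 0, "ax": 0, "ay": 0, "az": 0}]'

```text
clock: 6.2
tcp_pos: [0.5023, 0.2086, 0.0069]
ee_rot: [0.676, 0.737, -0.0, 0.0]
force: [0.2, -0.5, -0.4]
width: 0.015
grip_force: 0.2
```

```bash
python3 - <<'E'
from h import *
from plant import arm
s=arm.get_state();print(s['tcp_pos'],s['force'],toF(s['tcp_pos'][:2]))
# square: start
sq=np.array([.4565,-.1187]);W=lambda a,b:O+a*UX+b*UY
tgt=W(-.048,.083);d=(tgt-sq)/np.linalg.norm(tgt-sq);th=np.degrees(np.arctan2(d[1],d[0]));print(tgt,th)
st=sq-d*.06;print(st)
rows(s,[(*s['tcp_pos'][:2],.1,94.8),(*st,.1,th),(*st,.0065,th)])
E
```

```text
[0.50230491 0.20858584 0.00693324] [ 0.19936756 -0.46327763 -0.44515952] [0.005  0.0564]
[0.4472742 0.2307338] 91.51237982661192
[ 0.45808358 -0.1786791 ]
[-0.     0.    -0.372] [0.     0.     0.0004]
[-1.528 -0.308 -0.372] [0.     0.     0.0187]
[-1.528 -0.308  0.002] [0.     0.     0.0187]
```

carry_out --commands '[{"tx": -0.02, "ty": 0, "tz": 0, "ax": 0, "ay": 0, "az": 0}, {"tx": -0.04, "ty": 0, "tz": -0.01, "ax": 0, "ay": 0, "az": 0}, {"tx": -0.05, "ty": 0, "tz": -0.09, "ax": 0, "ay": 0, "az": 0}, {"tx": -0.05, "ty": 0, "tz": -0.19, "ax": 0, "ay": 0, "az": 0}, {"tx": -0.07, "ty": -0.02, "tz": -0.3, "ax": 0, "ay": 0, "az": 0}, {"tx": -0.15, "ty": -0.04, "tz": -0.38, "ax": 0, "ay": 0, "az": 0.005}, {"tx": -0.26, "ty": -0.06, "tz": -0.42, "ax": 0, "ay": 0, "az": 0.01}, {"tx": -0.4, "ty": -0.09, "tz": -0.42, "ax": 0, "ay": 0, "az": 0.0187}, {"tx": -0.54, "ty": -0.12, "tz": -0.42, "ax": 0, "ay": 0, "az": 0.0187}, {"tx": -0.68, "ty": -0.15, "tz": -0.42, "ax": 0, "ay": 0, "az": 0.0187}, {"tx": -0.82, "ty": -0.18, "tz": -0.42, "ax": 0, "ay": 0, "az": 0.0187}, {"tx": -0.92, "ty": -0.2, "tz": -0.42, "ax": 0, "ay": 0, "az": 0.0187}, {"tx": -0.98, "ty": -0.22, "tz": -0.42, "ax": 0, "ay": 0, "az": 0.0187}, {"tx": -1, "ty": -0.22, "tz": -0.42, "ax": 0, "ay": 0, "az": 0.0187}, {"tx": -1, "ty": -0.22, "tz": -0.42, "ax": 0, "ay": 0, "az": 0.0187}]'

```text
clock: 7.45
tcp_pos: [0.4686, -0.0468, 0.1121]
ee_rot: [0.699, 0.715, 0.0, 0.0]
force: [0.5, -0.0, -0.7]
width: 0.0151
grip_force: 0.0
```

```bash
python3 - <<'E'
from h import *
from plant import arm
s=arm.get_state();print(s['tcp_pos'])
p,d=arm.capture("top");c=arm.get_calibration("top")
for k in find(p,c):
    if abs(toF(k[1])[0])<.25 and k[1][1]<.3:print(*k,toF(k[1]))
p,d=arm.capture("scene");c=arm.get_calibration("scene")
for k in find(p,c):
    if abs(toF(k[1])[0])<.25 and k[1][1]<.3:print('s',*k,toF(k[1]))
rows(s,[(.458,-.1787,.1,91.5),(.458,-.1787,.0065,91.5)])
E
```

```text
[ 0.46855761 -0.04681052  0.11213518]
[238.5 296.7] [0.4933 0.2385] [41. 27.] 0.3 [-0.0015  0.0869]
[380.5 225.1] [ 0.6646 -0.1117] [25. 35.] 70.1 [ 0.1402 -0.2763]
[-0.526 -0.054  0.049] [ 0.0001  0.     -0.001 ]
[-0.526 -0.055  0.423] [ 0.0001  0.     -0.001 ]
```

carry_out --commands '[{"tx": -0.08, "ty": -0.01, "tz": 0, "ax": 0, "ay": 0, "az": 0}, {"tx": -0.19, "ty": -0.02, "tz": 0, "ax": 0, "ay": 0, "az": 0}, {"tx": -0.3, "ty": -0.03, "tz": 0, "ax": 0, "ay": 0, "az": 0}, {"tx": -0.41, "ty": -0.045, "tz": 0, "ax": 0, "ay": 0, "az": 0}, {"tx": -0.49, "ty": -0.054, "tz": 0, "ax": 0, "ay": 0, "az": 0}, {"tx": -0.526, "ty": -0.054, "tz": 0.03, "ax": 0, "ay": 0, "az": 0}, {"tx": -0.526, "ty": -0.054, "tz": 0.11, "ax": 0, "ay": 0, "az": 0}, {"tx": -0.526, "ty": -0.054, "tz": 0.21, "ax": 0, "ay": 0, "az": 0}, {"tx": -0.526, "ty": -0.054, "tz": 0.3, "ax": 0, "ay": 0, "az": 0}, {"tx": -0.526, "ty": -0.054, "tz": 0.37, "ax": 0, "ay": 0, "az": 0}, {"tx": -0.526, "ty": -0.054, "tz": 0.41, "ax": 0, "ay": 0, "az": 0}, {"tx": -0.526, "ty": -0.054, "tz": 0.421, "ax": 0, "ay": 0, "az": 0}, {"tx": -0.526, "ty": -0.054, "tz": 0.421, "ax": 0, "ay": 0, "az": 0}]'

```text
clock: 8.63
tcp_pos: [0.4584, -0.1759, 0.0056]
ee_rot: [0.697, 0.717, -0.0, -0.001]
force: [1.3, 0.3, -0.6]
width: 0.0154
grip_force: 0.0
```

carry_out --commands '[{"tx": 0.02, "ty": 0.0, "tz": 0, "ax": 0, "ay": 0, "az": 0}, {"tx": 0.04, "ty": 0.0, "tz": 0, "ax": 0, "ay": 0, "az": 0}, {"tx": 0.06, "ty": 0.0, "tz": 0, "ax": 0, "ay": 0, "az": 0}, {"tx": 0.08, "ty": 0.0, "tz": 0, "ax": 0, "ay": 0, "az": 0}, {"tx": 0.1, "ty": 0.0, "tz": 0, "ax": 0, "ay": 0, "az": 0}, {"tx": 0.12, "ty": 0.0, "tz": 0, "ax": 0, "ay": 0, "az": 0}, {"tx": 0.14, "ty": 0.0, "tz": 0, "ax": 0, "ay": 0, "az": 0}, {"tx": 0.165, "ty": 0.0, "tz": 0, "ax": 0, "ay": 0, "az": 0}, {"tx": 0.19, "ty": 0.0, "tz": 0, "ax": 0, "ay": 0, "az": 0}, {"tx": 0.22, "ty": 0.0, "tz": 0, "ax": 0, "ay": 0, "az": 0}, {"tx": 0.25, "ty": 0.0, "tz": 0, "ax": 0, "ay": 0, "az": 0}, {"tx": 0.28, "ty": 0.0, "tz": 0, "ax": 0, "ay": 0, "az": 0}, {"tx": 0.31, "ty": 0.0, "tz": 0, "ax": 0, "ay": 0, "az": 0}, {"tx": 0.34, "ty": 0.0, "tz": 0, "ax": 0, "ay": 0, "az": 0}, {"tx": 0.37, "ty": 0.0, "tz": 0, "ax": 0, "ay": 0, "az": 0}, {"tx": 0.4, "ty": 0.0, "tz": 0, "ax": 0, "ay": 0, "az": 0}, {"tx": 0.43, "ty": 0.0, "tz": 0, "ax": 0, "ay": 0, "az": 0}, {"tx": 0.455, "ty": 0.0, "tz": 0, "ax": 0, "ay": 0, "az": 0}, {"tx": 0.475, "ty": 0.0, "tz": 0, "ax": 0, "ay": 0, "az": 0}, {"tx": 0.485, "ty": 0.0, "tz": 0, "ax": 0, "ay": 0, "az": 0}]'

```text
clock: 10.3
tcp_pos: [0.4554, -0.0553, 0.0067]
ee_rot: [0.698, 0.717, -0.0, -0.0]
force: [0.0, 0.4, -0.4]
width: 0.0153
grip_force: 0.3
```

```bash
python3 - <<'E'
from h import *
from plant import arm
p,d=arm.capture("wrist");cv2.imwrite('pics/w2.png',cv2.convertScaleAbs(p[:,:,::-1],alpha=1.3))
s=arm.get_state();print(s['tcp_pos'],toF(s['tcp_pos'][:2]))
W=lambda a,b:O+a*UX+b*UY
rows(s,[(*W(a,y),.0065,th) for a,y,th in ((-.053,-.02,92.5),(-.053,.05,94.8),(-.053,.055,94.8))])
E
```

```text
[ 0.45538083 -0.05526132  0.00666369] [-0.0637 -0.2027]
[0.732 0.001 0.001] [-0.0001 -0.     -0.0054]
[ 1.012e+00 -1.400e-02  1.000e-03] [-0.0001 -0.     -0.0182]
[ 1.031e+00 -1.600e-02  1.000e-03] [-0.0001 -0.     -0.0182]
```

View pics/w2.png

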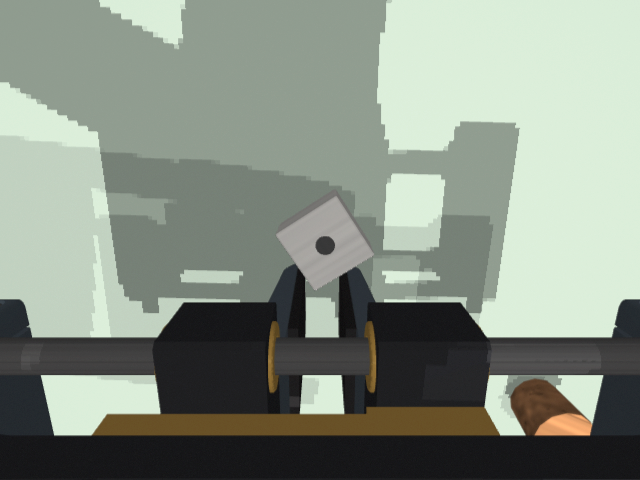

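The wrist view shows the square block (325,245) caged at its corner between the fingertips, steady. The bung (550,405) is clear.

carry_out --commands '[{"tx": 0.015, "ty": 0.0, "tz": 0, "ax": 0, "ay": 0, "az": 0}, {"tx": 0.035, "ty": 0.0, "tz": 0, "ax": 0, "ay": 0, "az": 0}, {"tx": 0.065, "ty": 0.0, "tz": 0, "ax": 0, "ay": 0, "az": 0}, {"tx": 0.095, "ty": 0.0, "tz": 0, "ax": 0, "ay": 0, "az": 0}, {"tx": 0.125, "ty": 0.0, "tz": 0, "ax": 0, "ay": 0, "az": 0}, {"tx": 0.155, "ty": 0.0, "tz": 0, "ax": 0, "ay": 0, "az": 0}, {"tx": 0.185, "ty": 0.0, "tz": 0, "ax": 0, "ay": 0, "az": 0}, {"tx": 0.215, "ty": 0.0, "tz": 0, "ax": 0, "ay": 0, "az": 0}, {"tx": 0.245, "ty": -0.002, "tz": 0, "ax": 0, "ay": 0, "az": 0}, {"tx": 0.275, "ty": -0.003, "tz": 0, "ax": 0, "ay": 0, "az": 0}, {"tx": 0.305, "ty": -0.004, "tz": 0, "ax": 0, "ay": 0, "az": 0}, {"tx": 0.335, "ty": -0.005, "tz": 0, "ax": 0, "ay": 0, "az": 0}, {"tx": 0.365, "ty": -0.006, "tz": 0, "ax": 0, "ay": 0, "az": 0}, {"tx": 0.395, "ty": -0.007, "tz": 0, "ax": 0, "ay": 0, "az": 0}, {"tx": 0.425, "ty": -0.008, "tz": 0, "ax": 0, "ay": 0, "az": 0}, {"tx": 0.455, "ty": -0.009, "tz": 0, "ax": 0, "ay": 0, "az": 0}, {"tx": 0.485, "ty": -0.01, "tz": 0, "ax": 0, "ay": 0, "az": 0}, {"tx": 0.515, "ty": -0.01, "tz": 0, "ax": 0, "ay": 0, "az": 0}, {"tx": 0.535, "ty": -0.01, "tz": 0, "ax": 0, "ay": 0, "az": 0}, {"tx": 0.545, "ty": -0.01, "tz": 0, "ax": 0, "ay": 0, "az": 0}]'

```text
clock: 12.02
tcp_pos: [0.4494, 0.0809, 0.0067]
ee_rot: [0.698, 0.717, 0.0, 0.0]
force: [-0.2, -0.0, 0.6]
width: 0.0152
grip_force: 0.2
```

```bash
python3 - <<'E'
from h import *
from plant import arm
s=arm.get_state();print(s['tcp_pos'],s['force'],toF(s['tcp_pos'][:2]))
W=lambda a,b:O+a*UX+b*UY
rows(s,[(*W(a,y),.0065,91.5) for a,y in ((-.053,0),(-.053,.055))])
E
```

```text
[0.44944737 0.08085715 0.00668975] [-0.17403613 -0.03568525  0.6277176 ] [-0.0583 -0.0665]
[0.267 0.006 0.001] [0.     0.     0.0002]
[ 0.487 -0.006  0.001] [0.     0.     0.0002]
```

carry_out --commands '[{"tx": 0.015, "ty": 0.0, "tz": 0, "ax": 0, "ay": 0, "az": 0}, {"tx": 0.035, "ty": 0.0, "tz": 0, "ax": 0, "ay": 0, "az": 0}, {"tx": 0.065, "ty": 0.0, "tz": 0, "ax": 0, "ay": 0, "az": 0}, {"tx": 0.095, "ty": 0.0, "tz": 0, "ax": 0, "ay": 0, "az": 0}, {"tx": 0.125, "ty": 0.0, "tz": 0, "ax": 0, "ay": 0, "az": 0}, {"tx": 0.155, "ty": 0.0, "tz": 0, "ax": 0, "ay": 0, "az": 0}, {"tx": 0.185, "ty": 0.0, "tz": 0, "ax": 0, "ay": 0, "az": 0}, {"tx": 0.215, "ty": 0.0, "tz": 0, "ax": 0, "ay": 0, "az": 0}, {"tx": 0.245, "ty": 0, "tz": 0, "ax": 0, "ay": 0, "az": 0}, {"tx": 0.275, "ty": 0, "tz": 0, "ax": 0, "ay": 0, "az": 0}, {"tx": 0.305, "ty": 0, "tz": 0, "ax": 0, "ay": 0, "az": 0}, {"tx": 0.335, "ty": -0.002, "tz": 0, "ax": 0, "ay": 0, "az": 0}, {"tx": 0.365, "ty": -0.003, "tz": 0, "ax": 0, "ay": 0, "az": 0}, {"tx": 0.395, "ty": -0.004, "tz": 0, "ax": 0, "ay": 0, "az": 0}, {"tx": 0.42, "ty": -0.005, "tz": 0, "ax": 0, "ay": 0, "az": 0}, {"tx": 0.445, "ty": -0.006, "tz": 0, "ax": 0, "ay": 0, "az": 0}, {"tx": 0.465, "ty": -0.006, "tz": 0, "ax": 0, "ay": 0, "az": 0}, {"tx": 0.48, "ty": -0.006, "tz": 0, "ax": 0, "ay": 0, "az": 0}, {"tx": 0.487, "ty": -0.006, "tz": 0, "ax": 0, "ay": 0, "az": 0}, {"tx": 0.487, "ty": -0.006, "tz": 0, "ax": 0, "ay": 0, "az": 0}]'

```text
clock: 13.68
tcp_pos: [0.4448, 0.2021, 0.0067]
ee_rot: [0.698, 0.716, 0.0, 0.0]
force: [0.7, 0.1, 1.1]
width: 0.0154
grip_force: 0.0
```

carry_out --commands '[{"tx": -0.02, "ty": 0, "tz": 0, "ax": 0, "ay": 0, "az": 0}, {"tx": -0.05, "ty": 0, "tz": -0.01, "ax": 0, "ay": 0, "az": 0}, {"tx": -0.08, "ty": 0, "tz": -0.09, "ax": 0, "ay": 0, "az": 0}, {"tx": -0.09, "ty": 0, "tz": -0.19, "ax": 0, "ay": 0, "az": 0}, {"tx": -0.12, "ty": 0.03, "tz": -0.3, "ax": 0, "ay": 0, "az": 0}, {"tx": -0.19, "ty": 0.1, "tz": -0.38, "ax": 0, "ay": 0, "az": 0}, {"tx": -0.28, "ty": 0.19, "tz": -0.42, "ax": 0, "ay": 0, "az": -0.03}, {"tx": -0.38, "ty": 0.29, "tz": -0.42, "ax": 0, "ay": 0, "az": -0.06}, {"tx": -0.48, "ty": 0.39, "tz": -0.42, "ax": 0, "ay": 0, "az": -0.09}, {"tx": -0.58, "ty": 0.49, "tz": -0.42, "ax": 0, "ay": 0, "az": -0.12}, {"tx": -0.68, "ty": 0.59, "tz": -0.42, "ax": 0, "ay": 0, "az": -0.15}, {"tx": -0.78, "ty": 0.69, "tz": -0.42, "ax": 0, "ay": 0, "az": -0.17}, {"tx": -0.86, "ty": 0.76, "tz": -0.42, "ax": 0, "ay": 0, "az": -0.17}, {"tx": -0.9, "ty": 0.8, "tz": -0.42, "ax": 0, "ay": 0, "az": -0.17}, {"tx": -0.9, "ty": 0.8, "tz": -0.42, "ax": 0, "ay": 0, "az": -0.17}]'

```text
clock: 14.93
tcp_pos: [0.6522, -0.0217, 0.1113]
ee_rot: [0.486, 0.874, -0.0, 0.001]
force: [0.8, 0.2, -0.1]
width: 0.0151
grip_force: 0.0
```

```bash
python3 - <<'E'
from h import *
from plant import arm
s=arm.get_state();print(s['tcp_pos'])
p,d=arm.capture("top");c=arm.get_calibration("top")
for k in find(p,c):
    if abs(toF(k[1])[0])<.25 and k[1][1]<.3:print(*k,toF(k[1]))
W=lambda a,b:O+a*UX+b*UY
sh=np.array([.6645,-.1117]);wp=W(.055,-.055);v=wp-sh;L=np.linalg.norm(v);v/=L;th=np.degrees(np.arctan2(v[1],v[0]));print(wp,th,L)
st=sh-v*.06;print(st)
rows(s,[(*st,.1,th),(*st,.0065,th)])
E
```

```text
[ 0.6521768  -0.02165847  0.11129434]
[240.7 316.3] [0.446 0.233] [31. 33.] 33.0 [-0.0491  0.0854]
[238.5 296.6] [0.4934 0.2385] [41. 27.] 0.3 [-0.0014  0.0869]
[0.561378 0.101752] 115.78591482911106 0.23705675098591897
[ 0.69060059 -0.16572554]
[-0.57  -0.174  0.046] [0.0002 0.0005 0.0339]
[-0.57  -0.174  0.42 ] [0.0002 0.0005 0.0339]
```

```bash
python3 - <<'E'
from h import *
from plant import arm
s=arm.get_state()
rows(s,[(.696,-.163,.1,122),(.696,-.163,.0065,122)])
E
```

```text
[-0.582 -0.148  0.045] [-0.0002 -0.0001 -0.0004]
[-0.582 -0.148  0.419] [-0.0002 -0.0001 -0.0004]
```

carry_out --commands '[{"tx": -0.08, "ty": -0.03, "tz": 0, "ax": 0, "ay": 0, "az": 0}, {"tx": -0.19, "ty": -0.06, "tz": 0, "ax": 0, "ay": 0, "az": 0}, {"tx": -0.31, "ty": -0.09, "tz": 0, "ax": 0, "ay": 0, "az": 0}, {"tx": -0.43, "ty": -0.12, "tz": 0, "ax": 0, "ay": 0, "az": 0}, {"tx": -0.53, "ty": -0.148, "tz": 0, "ax": 0, "ay": 0, "az": 0}, {"tx": -0.582, "ty": -0.148, "tz": 0, "ax": 0, "ay": 0, "az": 0}, {"tx": -0.582, "ty": -0.148, "tz": 0.05, "ax": 0, "ay": 0, "az": 0}, {"tx": -0.582, "ty": -0.148, "tz": 0.14, "ax": 0, "ay": 0, "az": 0}, {"tx": -0.582, "ty": -0.148, "tz": 0.24, "ax": 0, "ay": 0, "az": 0}, {"tx": -0.582, "ty": -0.148, "tz": 0.33, "ax": 0, "ay": 0, "az": 0}, {"tx": -0.582, "ty": -0.148, "tz": 0.39, "ax": 0, "ay": 0, "az": 0}, {"tx": -0.582, "ty": -0.148, "tz": 0.417, "ax": 0, "ay": 0, "az": 0}, {"tx": -0.582, "ty": -0.148, "tz": 0.417, "ax": 0, "ay": 0, "az": 0}]'

```text
clock: 16.07
tcp_pos: [0.694, -0.1589, 0.0049]
ee_rot: [0.484, 0.875, -0.001, -0.003]
force: [-0.5, -0.5, -0.4]
width: 0.0152
grip_force: 0.0
```

carry_out --commands '[{"tx": 0.02, "ty": 0.0, "tz": 0, "ax": 0, "ay": 0, "az": 0}, {"tx": 0.04, "ty": 0.0, "tz": 0, "ax": 0, "ay": 0, "az": 0}, {"tx": 0.06, "ty": 0.0, "tz": 0, "ax": 0, "ay": 0, "az": 0}, {"tx": 0.08, "ty": 0.0, "tz": 0, "ax": 0, "ay": 0, "az": 0}, {"tx": 0.1, "ty": 0.0, "tz": 0, "ax": 0, "ay": 0, "az": 0}, {"tx": 0.12, "ty": 0.0, "tz": 0, "ax": 0, "ay": 0, "az": 0}, {"tx": 0.14, "ty": 0.0, "tz": 0, "ax": 0, "ay": 0, "az": 0}, {"tx": 0.16, "ty": 0.0, "tz": 0, "ax": 0, "ay": 0, "az": 0}, {"tx": 0.18, "ty": 0.0, "tz": 0, "ax": 0, "ay": 0, "az": 0}, {"tx": 0.2, "ty": 0.0, "tz": 0, "ax": 0, "ay": 0, "az": 0}, {"tx": 0.22, "ty": 0.0, "tz": 0, "ax": 0, "ay": 0, "az": 0}, {"tx": 0.24, "ty": 0.0, "tz": 0, "ax": 0, "ay": 0, "az": 0}, {"tx": 0.26, "ty": 0.0, "tz": 0, "ax": 0, "ay": 0, "az": 0}, {"tx": 0.28, "ty": 0.0, "tz": 0, "ax": 0, "ay": 0, "az": 0}, {"tx": 0.3, "ty": 0.0, "tz": 0, "ax": 0, "ay": 0, "az": 0}, {"tx": 0.32, "ty": 0.0, "tz": 0, "ax": 0, "ay": 0, "az": 0}, {"tx": 0.335, "ty": 0.0, "tz": 0, "ax": 0, "ay": 0, "az": 0}, {"tx": 0.345, "ty": 0.0, "tz": 0, "ax": 0, "ay": 0, "az": 0}, {"tx": 0.35, "ty": 0.0, "tz": 0, "ax": 0, "ay": 0, "az": 0}]'

```text
clock: 17.65
tcp_pos: [0.6498, -0.0864, 0.0074]
ee_rot: [0.484, 0.875, -0.0, -0.0]
force: [0.9, -1.3, 0.5]
width: 0.0149
grip_force: 0.4
```

```bash
python3 - <<'E'
from h import *
from plant import arm
p,d=arm.capture("wrist");cv2.imwrite('pics/w3.png',cv2.convertScaleAbs(p[:,:,::-1],alpha=1.3))
s=arm.get_state();print(s['tcp_pos'],toF(s['tcp_pos'][:2]))
E
```

```text
[ 0.6497274  -0.08632406  0.00744445] [ 0.1274 -0.2498]
```

View pics/w3.png

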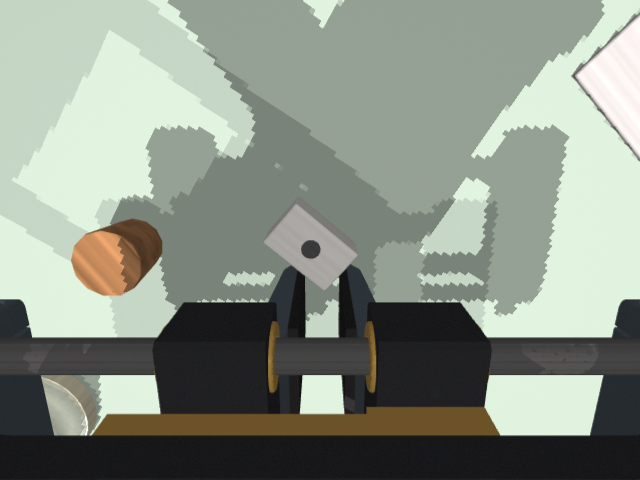

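The wrist view shows the short block (311,248) caged between the fingertips. The bung (115,257) and the knife blade (610,85) are clear.

carry_out --commands '[{"tx": 0.015, "ty": 0.0, "tz": 0, "ax": 0, "ay": 0, "az": 0}, {"tx": 0.035, "ty": 0.0, "tz": 0, "ax": 0, "ay": 0, "az": 0}, {"tx": 0.065, "ty": 0.0, "tz": 0, "ax": 0, "ay": 0, "az": 0}, {"tx": 0.095, "ty": 0.0, "tz": 0, "ax": 0, "ay": 0, "az": 0}, {"tx": 0.125, "ty": 0.0, "tz": 0, "ax": 0, "ay": 0, "az": 0}, {"tx": 0.155, "ty": 0.0, "tz": 0, "ax": 0, "ay": 0, "az": 0}, {"tx": 0.185, "ty": 0.0, "tz": 0, "ax": 0, "ay": 0, "az": 0}, {"tx": 0.215, "ty": 0.0, "tz": 0, "ax": 0, "ay": 0, "az": 0}, {"tx": 0.245, "ty": 0, "tz": 0, "ax": 0, "ay": 0, "az": 0}, {"tx": 0.275, "ty": 0, "tz": 0, "ax": 0, "ay": 0, "az": 0}, {"tx": 0.305, "ty": 0, "tz": 0, "ax": 0, "ay": 0, "az": 0}, {"tx": 0.335, "ty": 0, "tz": 0, "ax": 0, "ay": 0, "az": 0}, {"tx": 0.365, "ty": 0, "tz": 0, "ax": 0, "ay": 0, "az": 0}, {"tx": 0.395, "ty": 0, "tz": 0, "ax": 0, "ay": 0, "az": 0}, {"tx": 0.425, "ty": 0, "tz": 0, "ax": 0, "ay": 0, "az": 0}, {"tx": 0.455, "ty": 0, "tz": 0, "ax": 0, "ay": 0, "az": 0}, {"tx": 0.485, "ty": 0, "tz": 0, "ax": 0, "ay": 0, "az": 0}, {"tx": 0.515, "ty": 0, "tz": 0, "ax": 0, "ay": 0, "az": 0}, {"tx": 0.535, "ty": 0, "tz": 0, "ax": 0, "ay": 0, "az": 0}, {"tx": 0.545, "ty": 0, "tz": 0, "ax": 0, "ay": 0, "az": 0}]'

```text
clock: 19.37
tcp_pos: [0.5771, 0.0294, 0.0075]
ee_rot: [0.484, 0.875, -0.0, -0.0]
force: [0.5, 0.7, -0.5]
width: 0.0147
grip_force: 0.2
```

carry_out --commands '[{"tx": -0.02, "ty": 0, "tz": 0, "ax": 0, "ay": 0, "az": 0}, {"tx": -0.06, "ty": 0, "tz": -0.02, "ax": 0, "ay": 0, "az": 0}, {"tx": -0.1, "ty": 0, "tz": -0.1, "ax": 0, "ay": 0, "az": 0}, {"tx": -0.2, "ty": 0, "tz": -0.2, "ax": 0, "ay": 0, "az": 0.03}, {"tx": -0.32, "ty": 0, "tz": -0.3, "ax": 0, "ay": 0, "az": 0.06}, {"tx": -0.42, "ty": 0, "tz": -0.38, "ax": 0, "ay": 0, "az": 0.09}, {"tx": -0.46, "ty": 0, "tz": -0.4, "ax": 0, "ay": 0, "az": 0.12}, {"tx": -0.46, "ty": 0, "tz": -0.4, "ax": 0, "ay": 0, "az": 0.151}, {"tx": -0.46, "ty": 0, "tz": -0.4, "ax": 0, "ay": 0, "az": 0.151}, {"tx": -0.46, "ty": 0, "tz": -0.4, "ax": 0, "ay": 0, "az": 0.151}]'

```text
clock: 20.2
tcp_pos: [0.6388, -0.0698, 0.1075]
ee_rot: [0.676, 0.737, -0.0, 0.0]
force: [0.2, 0.3, -0.1]
width: 0.0151
grip_force: 0.0
```

```bash
python3 - <<'E'
from h import *
from plant import arm
s=arm.get_state();print(s['tcp_pos'],s['clock'])
for n in("top","scene"):
    p,d=arm.capture(n);c=arm.get_calibration(n)
    for k in find(p,c):
        if abs(toF(k[1])[0])<.25 and k[1][1]<.3:print(n,*k,toF(k[1]))
p,d=arm.capture("wrist");cv2.imwrite('pics/w4.png',cv2.convertScaleAbs(p[:,:,::-1],alpha=1.3))
E
```

```text
[ 0.63884929 -0.06980722  0.10752361] 20.2
top [240.7 316.4] [0.446  0.2329] [32. 32.] 33.8 [-0.0491  0.0853]
top [238.5 296.6] [0.4934 0.2385] [41. 27.] 0.3 [-0.0014  0.0869]
top [315.  268.8] [0.5587 0.0518] [24. 35.] 82.1 [ 0.0482 -0.1046]
```

View pics/w4.png

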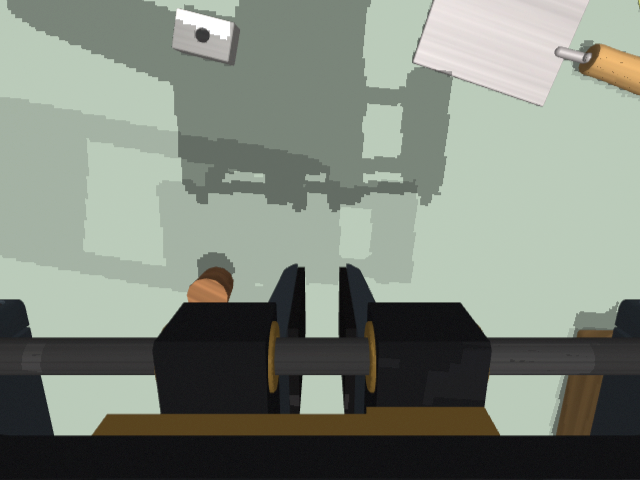

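The wrist view shows the short block (205,37) nearly square to the frame. The bung and knife are untouched.

```bash
python3 - <<'E'
from h import *
from plant import arm
s=arm.get_state();W=lambda a,b:O+a*UX+b*UY
rows(s,[(*W(.05,-.15),.1,94.8),(*W(.05,-.15),.0065,94.8)])
E
```

```text
[ 0.326 -0.269  0.028] [-0.0003 -0.      0.0012]
[ 0.326 -0.269  0.402] [-0.0003 -0.      0.0012]
```

carry_out --commands '[{"tx": 0.05, "ty": -0.04, "tz": 0, "ax": 0, "ay": 0, "az": 0}, {"tx": 0.13, "ty": -0.11, "tz": 0, "ax": 0, "ay": 0, "az": 0}, {"tx": 0.22, "ty": -0.18, "tz": 0, "ax": 0, "ay": 0, "az": 0}, {"tx": 0.29, "ty": -0.24, "tz": 0, "ax": 0, "ay": 0, "az": 0}, {"tx": 0.326, "ty": -0.269, "tz": 0, "ax": 0, "ay": 0, "az": 0}, {"tx": 0.326, "ty": -0.269, "tz": 0.04, "ax": 0, "ay": 0, "az": 0}, {"tx": 0.326, "ty": -0.269, "tz": 0.12, "ax": 0, "ay": 0, "az": 0}, {"tx": 0.326, "ty": -0.269, "tz": 0.22, "ax": 0, "ay": 0, "az": 0}, {"tx": 0.326, "ty": -0.269, "tz": 0.31, "ax": 0, "ay": 0, "az": 0}, {"tx": 0.326, "ty": -0.269, "tz": 0.37, "ax": 0, "ay": 0, "az": 0}, {"tx": 0.326, "ty": -0.269, "tz": 0.4, "ax": 0, "ay": 0, "az": 0}, {"tx": 0.326, "ty": -0.269, "tz": 0.4, "ax": 0, "ay": 0, "az": 0}, {"tx": 0.326, "ty": -0.269, "tz": 0.4, "ax": 0, "ay": 0, "az": 0}]'

```text
clock: 21.43
tcp_pos: [0.5655, 0.0062, 0.0072]
ee_rot: [0.676, 0.737, -0.0, 0.0]
force: [0.2, -1.1, 0.1]
width: 0.0147
grip_force: 0.0
```

carry_out --commands '[{"tx": 0.015, "ty": 0.0, "tz": 0, "ax": 0, "ay": 0, "az": 0}, {"tx": 0.03, "ty": 0.0, "tz": 0, "ax": 0, "ay": 0, "az": 0}, {"tx": 0.045, "ty": 0.0, "tz": 0, "ax": 0, "ay": 0, "az": 0}, {"tx": 0.06, "ty": 0.0, "tz": 0, "ax": 0, "ay": 0, "az": 0}, {"tx": 0.08, "ty": 0.0, "tz": 0, "ax": 0, "ay": 0, "az": 0}, {"tx": 0.1, "ty": 0.0, "tz": 0, "ax": 0, "ay": 0, "az": 0}, {"tx": 0.12, "ty": 0.0, "tz": 0, "ax": 0, "ay": 0, "az": 0}, {"tx": 0.145, "ty": 0.0, "tz": 0, "ax": 0, "ay": 0, "az": 0}, {"tx": 0.17, "ty": 0.0, "tz": 0, "ax": 0, "ay": 0, "az": 0}, {"tx": 0.195, "ty": 0.0, "tz": 0, "ax": 0, "ay": 0, "az": 0}, {"tx": 0.22, "ty": 0.0, "tz": 0, "ax": 0, "ay": 0, "az": 0}, {"tx": 0.245, "ty": 0.0, "tz": 0, "ax": 0, "ay": 0, "az": 0}, {"tx": 0.27, "ty": 0.0, "tz": 0, "ax": 0, "ay": 0, "az": 0}, {"tx": 0.295, "ty": 0.0, "tz": 0, "ax": 0, "ay": 0, "az": 0}, {"tx": 0.32, "ty": 0.0, "tz": 0, "ax": 0, "ay": 0, "az": 0}, {"tx": 0.345, "ty": 0.0, "tz": 0, "ax": 0, "ay": 0, "az": 0}, {"tx": 0.365, "ty": 0.0, "tz": 0, "ax": 0, "ay": 0, "az": 0}, {"tx": 0.38, "ty": 0.0, "tz": 0, "ax": 0, "ay": 0, "az": 0}, {"tx": 0.39, "ty": 0.0, "tz": 0, "ax": 0, "ay": 0, "az": 0}, {"tx": 0.395, "ty": 0.0, "tz": 0, "ax": 0, "ay": 0, "az": 0}]'

```text
clock: 23.1
tcp_pos: [0.5562, 0.1054, 0.0074]
ee_rot: [0.676, 0.737, -0.0, 0.0]
force: [0.1, -1.3, 0.2]
width: 0.0147
grip_force: 0.2
```

```bash
python3 - <<'E'
from h import *
from plant import arm
s=arm.get_state();print(s['tcp_pos'],toF(s['tcp_pos'][:2]),s['clock'])
W=lambda a,b:O+a*UX+b*UY
rows(s,[(*W(.052,.0585),.0065,94.8)])
p,d=arm.capture("wrist");cv2.imwrite('pics/w5.png',cv2.convertScaleAbs(p[:,:,::-1],alpha=1.3))
E
```

```text
[0.55623897 0.10542448 0.00741555] [ 0.0502 -0.0509] 23.1
[0.438 0.009 0.004] [-0.      0.      0.0008]
```

View pics/w5.png

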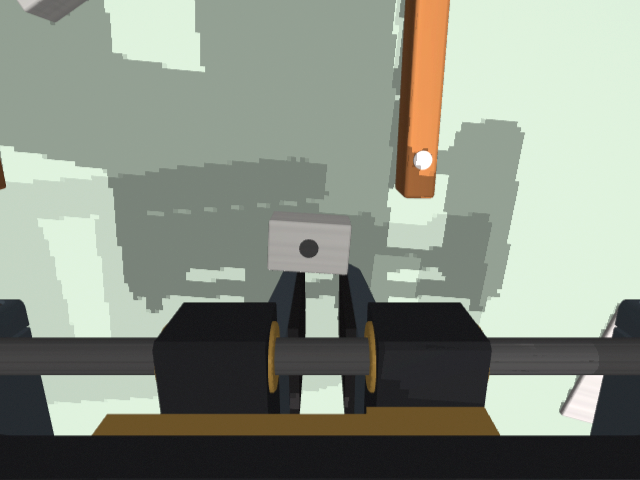

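The wrist view shows the short block (309,248) flat against the tips. The right wall of the mouth (400–435,190) is clear of both block and fingers.

carry_out --commands '[{"tx": 0.015, "ty": 0.0, "tz": 0, "ax": 0, "ay": 0, "az": 0}, {"tx": 0.035, "ty": 0.0, "tz": 0, "ax": 0, "ay": 0, "az": 0}, {"tx": 0.06, "ty": 0.0, "tz": 0, "ax": 0, "ay": 0, "az": 0}, {"tx": 0.085, "ty": 0.0, "tz": 0, "ax": 0, "ay": 0, "az": 0}, {"tx": 0.11, "ty": 0.0, "tz": 0, "ax": 0, "ay": 0, "az": 0}, {"tx": 0.135, "ty": 0.0, "tz": 0, "ax": 0, "ay": 0, "az": 0}, {"tx": 0.16, "ty": 0.0, "tz": 0, "ax": 0, "ay": 0, "az": 0}, {"tx": 0.185, "ty": 0.0, "tz": 0, "ax": 0, "ay": 0, "az": 0}, {"tx": 0.21, "ty": 0.0, "tz": 0, "ax": 0, "ay": 0, "az": 0}, {"tx": 0.235, "ty": 0.0, "tz": 0, "ax": 0, "ay": 0, "az": 0}, {"tx": 0.26, "ty": 0.0, "tz": 0, "ax": 0, "ay": 0, "az": 0}, {"tx": 0.285, "ty": 0.0, "tz": 0, "ax": 0, "ay": 0, "az": 0}, {"tx": 0.31, "ty": 0.0, "tz": 0, "ax": 0, "ay": 0, "az": 0}, {"tx": 0.335, "ty": 0.0, "tz": 0, "ax": 0, "ay": 0, "az": 0}, {"tx": 0.36, "ty": 0.0, "tz": 0, "ax": 0, "ay": 0, "az": 0}, {"tx": 0.385, "ty": 0.0, "tz": 0, "ax": 0, "ay": 0, "az": 0}, {"tx": 0.41, "ty": 0.0, "tz": 0, "ax": 0, "ay": 0, "az": 0}, {"tx": 0.425, "ty": 0.0, "tz": 0, "ax": 0, "ay": 0, "az": 0}, {"tx": 0.435, "ty": 0.0, "tz": 0, "ax": 0, "ay": 0, "az": 0}, {"tx": 0.435, "ty": 0.0, "tz": 0, "ax": 0, "ay": 0, "az": 0}]'

```text
clock: 24.82
tcp_pos: [0.5469, 0.214, 0.0074]
ee_rot: [0.676, 0.737, 0.0, 0.0]
force: [-0.2, 0.2, 0.2]
width: 0.015
grip_force: 0.0
```

carry_out --commands '[{"tx": -0.02, "ty": 0, "tz": 0, "ax": 0, "ay": 0, "az": 0}, {"tx": -0.05, "ty": 0, "tz": -0.01, "ax": 0, "ay": 0, "az": 0}, {"tx": -0.08, "ty": 0, "tz": -0.09, "ax": 0, "ay": 0, "az": 0}, {"tx": -0.09, "ty": 0, "tz": -0.19, "ax": 0, "ay": 0, "az": 0}, {"tx": -0.12, "ty": 0, "tz": -0.3, "ax": 0, "ay": 0, "az": 0}, {"tx": -0.19, "ty": 0, "tz": -0.38, "ax": 0, "ay": 0, "az": 0}, {"tx": -0.28, "ty": 0, "tz": -0.46, "ax": 0, "ay": 0, "az": 0}, {"tx": -0.4, "ty": 0, "tz": -0.5, "ax": 0, "ay": 0, "az": 0}, {"tx": -0.53, "ty": 0, "tz": -0.5, "ax": 0, "ay": 0, "az": 0}, {"tx": -0.66, "ty": 0, "tz": -0.5, "ax": 0, "ay": 0, "az": 0}, {"tx": -0.79, "ty": 0, "tz": -0.5, "ax": 0, "ay": 0, "az": 0}, {"tx": -0.9, "ty": 0, "tz": -0.5, "ax": 0, "ay": 0, "az": 0}, {"tx": -0.97, "ty": 0, "tz": -0.5, "ax": 0, "ay": 0, "az": 0}, {"tx": -1, "ty": 0, "tz": -0.5, "ax": 0, "ay": 0, "az": 0}, {"tx": -1, "ty": 0, "tz": -0.5, "ax": 0, "ay": 0, "az": 0}]'

```text
clock: 26.07
tcp_pos: [0.5682, -0.0377, 0.1326]
ee_rot: [0.677, 0.736, -0.0, 0.0]
force: [-0.2, 0.1, 0.4]
width: 0.0151
grip_force: 0.0
```

```bash
python3 - <<'E'
from h import *
from plant import arm
p,d=arm.capture("top");c=arm.get_calibration("top")
for k in find(p,c):
    if abs(toF(k[1])[0])<.25 and k[1][1]<.3:print(*k,toF(k[1]))
q=p[150:390,180:480];cv2.imwrite('pics/end.png',cv2.convertScaleAbs(cv2.resize(q[:,:,::-1],None,fx=2,fy=2),alpha=1.5))
E
```

```text
[240.7 316.4] [0.4458 0.2331] [32. 32.] 33.8 [-0.0493  0.0855]
[238.6 296.5] [0.4937 0.2381] [41. 27.] 0.3 [-0.0011  0.0865]
[236.5 277.8] [0.539  0.2435] [34. 22.] 0.2 [0.0445 0.0881]
```

View pics/end.png

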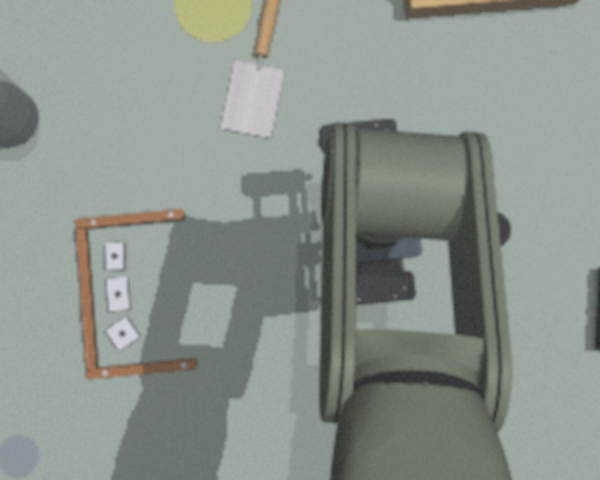

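All three blocks lie deep in the frame, at (115,256), (118,294) and (122,333) in the crop. The knife stands where it was, and the arm is clear.

```bash
python3 -c "
from plant import arm
print(arm.hand_in())"
```

```text
the job is handed in; nothing more can be done
None
```

I swept all three blocks into the frame, each lying flat about 85–88 mm past the mouth, and handed the job in at about 26 s; the fingers stayed clear of everything else, though the arm hid the bung and ink pot in the last picture.

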